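# Unstack the specimen delivery

## Task

Take the specimen jars off the slide boxes and stand each jar upright wholly on the coaster of its cap's colour, and lay each slide box flat inside the tray of its lid's colour. Take the jar off a box before you move that box, tip nothing over, and leave the amber bottle and the tube rack where they are.

Things in the scene. Friction and masses are not known exactly. Their poses are not given: they have to be found in the camera images.
- box_red: slide storage box with a red lid over a white base, 54 (its x) by 96 (its y) by 34 mm high, about 0.16 kg, loose; it starts flat on the bench with a jar standing on its lid. Origin: centre of the underside, z up
- box_blue: slide storage box with a blue lid over a white base, 54 (its x) by 96 (its y) by 34 mm high, about 0.16 kg, loose; it starts flat on the bench with a jar standing on its lid. Origin: centre of the underside, z up
- jar_yellow: upright white plastic specimen jar with a fixed yellow screw cap: body 40 mm diameter, cap 44 mm diameter from 42 mm up to the top at 62 mm; about 0.09 kg, loose, starts standing near the middle of one slide box's lid (either box). Origin: centre of the underside, z up
- jar_green: upright white plastic specimen jar with a fixed green screw cap: body 40 mm diameter, cap 44 mm diameter from 42 mm up to the top at 62 mm; about 0.09 kg, loose, starts standing near the middle of one slide box's lid (either box). Origin: centre of the underside, z up
- tray_red: shallow open red tray, most of its floor covered in flat grey, fixed to the bench, outside 78 (its x) by 120 (its y) mm, inside 70 by 112 mm, rim 10 mm high and 4 mm thick, floor 4 mm thick; a slide box lies in it with 8 mm to spare all round, long side along long side, either way about. Origin: centre of the underside, z up
- tray_blue: shallow open blue tray, most of its floor covered in flat grey, fixed to the bench, outside 78 (its x) by 120 (its y) mm, inside 70 by 112 mm, rim 10 mm high and 4 mm thick, floor 4 mm thick; a slide box lies in it with 8 mm to spare all round, long side along long side, either way about. Origin: centre of the underside, z up
- coaster_yellow: round flat yellow coaster fixed to the bench, 70 mm diameter, 4 mm thick. Origin: centre of the underside, z up
- coaster_green: round flat green coaster fixed to the bench, 70 mm diameter, 4 mm thick. Origin: centre of the underside, z up
- bottle: amber glass reagent bottle with a black cap, 44 mm diameter, 85 mm high, standing loose on the bench: leave alone. Origin: centre of the underside
- tube_rack: white microtube rack, 100 (its x) by 54 (its y) mm, 56 mm high with its black and orange tube caps, loose on the bench: leave alone. Origin: centre of the underside
There are look-alikes about, which are no part of the job. Leave any black or white look-alike of the coaster_yellow alone. There is more than one size of the coaster_green; the one meant has the size given above.

How it is judged:
By the outcome, as a careful person would: the job done as asked, in the order asked, and still so for the second after the job is handed in, with the robot touching nothing.
It also fails if it takes over 104 s, if anything falls off the work surface, if the arm or the gripper's body presses on something with over 40 N, if the wrist force passes 120 N, or if a joint passes its speed limit or range.

## Robot

A 6-joint arm with a two-finger parallel gripper is mounted at the origin on the work surface. World frame = base frame: x ahead of the robot, y to its left, z up, the work surface at z = 0. Lengths are in m, angles in degrees, forces in N, time in s.
With the tool pointing down it reaches from about 0.3 to 0.75 m from the base axis. Payload 8.5 kg.
Tool frame: the origin (TCP) lies on the centre line of the jaws, within the pads' length; the fingertips stand tips_ahead ahead of it and the grasp point (between the pads) lies 3 mm ahead of it (tips_ahead is the distance from the TCP to the fingertips, in m); z points along the fingers, y is the line along which they close (so a half turn about z gives the same grasp; the last joint's range is limited). The gripper opens to 85 mm and grips with 20 to 120 N. Pads are 22 mm wide; open, the fingers measure 114 mm over their backs; the gripper's body (76 mm by 85 mm) begins 54 mm behind the grasp point. The pads swing forward as they close: fully open they stand 13 mm farther back than shut.
Start: joints at [-80.862, 21.807, 74.336, -0, 83.858, -12.336], TCP at [0.201, -0.512, 0.253] pointing down, gripper open.
Joint ranges: [-178.18, 178.18], [-50.72, 133.34], [12.68, 142.11], [-81.47, 261.47], [9.98, 163.14], [-165.26, 165.26]. Speed limits (degrees/s): [136.94, 136.94, 180, 180, 180, 180].

## Interface

Orientations are given as a 3x3 rotation matrix whose columns are the frame's x, y, z axes.
In Python, from rig import observe, get_image, close_job, tips_ahead gives the robot as it stands.
- The arm moves only by the tool drive_effector, called as name(argument=value, ...), one argument or row to a line, values as JSON. Schema: {"type":"object","properties":{"deltas":{"type":"array","items":{"type":"array","items":{"type":"array","items":{"type":"number"},"minItems":5,"maxItems":5},"minItems":1,"maxItems":10},"minItems":1,"maxItems":1},"squeeze":{"type":"number"},"only":{"type":"string"},"quiet":{"type":"boolean"},"lines":{"type":"string"}},"required":["deltas"],"additionalProperties":false}. deltas is a list that holds a single list of rows (three levels of brackets), with 1 to 10 rows, each of 5 numbers: dx, dy, dz in m, then a turn about the tool's z in degrees, then the finger opening in m; each row shifts and turns the commanded pose from where the row before left it, along the tool's axes as they then stand; what a row does not reach is not made up. A row lasts 1/10 s, in which the tool goes at most 0.05 m and 8.59 degrees, less where a joint would pass 70% of its speed; a pose out of reach is approached as far as the arm can. The fingers move at their own pace and stop on an object; squeeze is the grip in N (left out, the last holds). Time passes only in rows, so rows that do not move let the fingers close. The tool returns the time, the measured TCP pose, the force, the opening and the grip force at its end. only (a regular expression) keeps the lines of the reply that match it, lines (a string "A,B") keeps lines A to B, and quiet returns only ok. Input that does not fit is refused with a message, and nothing moves.
- observe(): the state, without advancing time (a new reading comes with each control period).
- get_image(name): name is "side" or "top" or "wrist"; returns a dict with "pixels" (480x640x3 uint8, red, green, blue), "depth" (480x640 float32, m along the optical axis (not along the pixel's ray), 0 where there is no reading), "K" (3x3 intrinsics, pixels), "distortion" ([k1, k2, p1, p2, k3] as OpenCV has them; the pictures are not rectified), "extrinsics" (4x4, takes a point from world to camera coordinates). Camera axes: x right, y down, z forward; pixel columns grow to the right and rows downward; lengths in m; the calibration is good to about 2 mm. A picture is of the moment at which its call begins.
- close_job(): hands the job in; it is judged then, once.
The state is a dict: "time_s": time; "q": joint angles; "qvel": joint speeds; "joint_efforts": joint torques, N m; "position": TCP position; "tool_rot": TCP orientation; "ft_force": force on the tool from outside, world axes, zero at the start; "wrist_torque": the same for the moment, N m; "grip_width": finger opening in m; "gripper_force": force on a finger pad.
Only numpy, scipy, OpenCV 4.12 (cv2) and the standard library are available. Lean on these libraries where they do the work, as an engineer would, in place of code of your own. Each camera call takes 0.05 s, during which the arm holds its last target. There are 200 camera calls.

## Working session

There is one attempt and no reset: what is moved stays moved. The work goes in short steps, Python scripts to look and compute and a tool call to move; the robot and the scene stay as the last step left them, time stands still between calls to the robot, and variables do not carry over. Pictures are saved under pics/ and viewed, at most 14 in all, crops included, and the job is handed in when it is done.

```bash
ls; mkdir -p pics
```

Run:
```python
from rig import *
import cv2,numpy as np
for n in("top","side"):
    g=get_image(n);cv2.imwrite(f"pics/{n}0.png",g["pixels"][:,:,::-1]);np.savez(f"pics/{n}0.npz",**{k:np.array(v) for k,v in g.items()})
    print(n,g["K"],g["distortion"],g["extrinsics"])
o=observe();print(tips_ahead,o)
```

```text
pics
top [[623.4187963    0.         314.4834338 ]
 [  0.         623.4187963  239.32473986]
 [  0.           0.           1.        ]] [-0.02005473  0.          0.          0.          0.        ] [[-0.02102771 -0.99968424  0.01375697 -0.00978589]
 [-0.99645441  0.01983461 -0.081763    0.5749284 ]
 [ 0.08146432 -0.01542749 -0.99655685  1.40589878]
 [ 0.          0.          0.          1.        ]]
side [[499.9305298    0.         324.41538428]
 [  0.         499.9305298  231.53207439]
 [  0.           0.           1.        ]] [-0.1213083  0.         0.         0.         0.       ] [[-0.95361006 -0.30084521 -0.01095489  0.57258715]
 [-0.19270641  0.63798315 -0.74554795  0.16095587]
 [ 0.23128357 -0.70885095 -0.66636195  1.13005868]
 [ 0.          0.          0.          1.        ]]
0.022 {'time_s': 0.1, 'q': array([-8.08625555e+01,  2.18372292e+01,  7.43769008e+01, -1.63532762e-03,
        8.38593368e+01, -1.23348609e+01]), 'qvel': array([ 0.06489291, -0.10123827, -0.16670925, -0.00423457,  0.00070104,
        0.01765078]), 'joint_efforts': array([ 3.47966219e-03, -4.49221301e+01, -2.31658387e+01, -1.47102946e-04,
        3.63869178e-03, -7.59976871e-06]), 'position': array([ 0.20129139, -0.51159964,  0.25279324]), 'tool_rot': array([[ 9.30593516e-01,  3.66054168e-01, -2.31641685e-04],
       [ 3.66054158e-01, -9.30592694e-01,  1.26146039e-03],
       [ 2.46198774e-04, -1.25870026e-03, -9.99999178e-01]]), 'ft_force': array([-0.37695001,  0.21015439, -0.48637182]), 'wrist_torque': array([-0.05444625,  0.00859213, -0.0129104 ]), 'gripper_force': 0.0, 'grip_width': 0.08523583711773222}
```

View pics/top0.png

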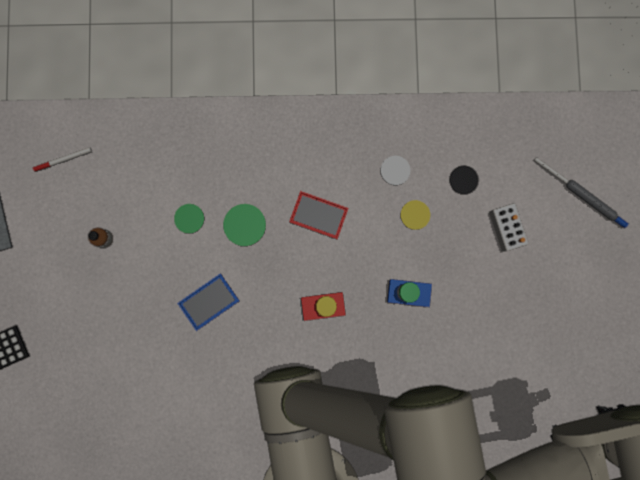

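View pics/side0.png

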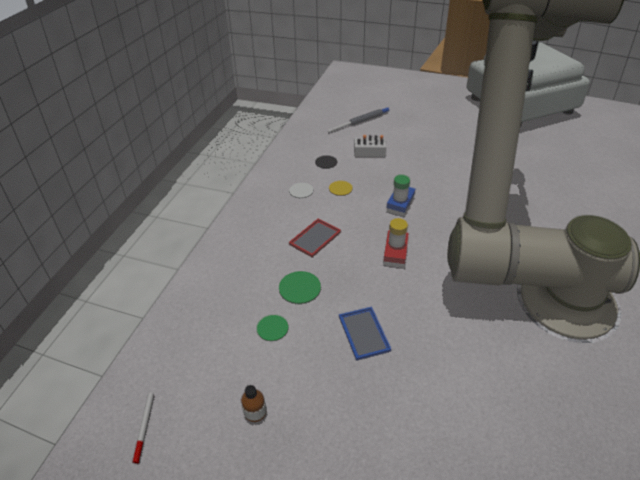

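The top view shows the red box with the yellow jar at (326,306) and the blue box with the green jar at (410,292). The red tray is at (319,215), the blue tray at (209,302) and the yellow coaster at (416,215). There are green discs at (189,219), smaller, and (245,225), larger. The side view agrees.

Create h.py:
```python
import cv2,numpy as np
from rig import *
def world(g,px,z):
    "pixels (N,2) -> world xy on plane z"
    u=cv2.undistortPoints(np.float64(px).reshape(-1,1,2),np.array(g["K"]),np.array(g["distortion"])).reshape(-1,2)
    E=np.array(g["extrinsics"]);R,t=E[:3,:3],E[:3,3]
    c=-R.T@t; d=np.c_[u,np.ones(len(u))]@R
    return (c+d*((z-c[2])/d[:,2])[:,None])[:,:2]
def blobs(g,col,amin=60):
    hsv=cv2.cvtColor(np.ascontiguousarray(g["pixels"]),cv2.COLOR_RGB2HSV)
    H,S,V=[hsv[...,i].astype(int) for i in range(3)]
    h={"red":(H<8)|(H>172),"blue":(H>105)&(H<130),"yellow":(H>20)&(H<35),"green":(H>50)&(H<85)}[col]
    m=(h&(S>110)&(V>50)).astype(np.uint8)
    n,l,st,c=cv2.connectedComponentsWithStats(m)
    return [(l==i,st[i,4],c[i]) for i in range(1,n) if st[i,4]>=amin]
def rect(g,m,z):
    cs=cv2.findContours(m.astype(np.uint8),cv2.RETR_EXTERNAL,cv2.CHAIN_APPROX_NONE)[0]
    p=np.vstack(cs).reshape(-1,2)
    (c,s,a)=cv2.minAreaRect((world(g,p,z)*1000).astype(np.float32))
    if s[0]>s[1]: a-=90; s=s[::-1]   # a = direction of short side (x); long = a+90
    return np.round(c,1),np.round(s,1),round(a,1)
```

Run:
```python
from h import *
for n in("top","side"):
    g=dict(np.load(f"pics/{n}0.npz"))
    for col in("red","blue","yellow","green"):
        for m,a,c in blobs(g,col):
            print(n,col,a,c.round(),*["z%g %s %s %s"%(z,*rect(g,m,z)) for z in(.004,.01,.034,.096)],sep=" | ")
```

```text
top | red | 78 | [ 41. 166.] | z0.004 [760.  615.5] [11.4 38.3] 17.7 | z0.01 [758.7 612.9] [11.3 38.1] 17.7 | z0.034 [753.7 602.7] [11.1 37.5] 17.7 | z0.096 [740.8 576.3] [10.7 35.8] 17.7
top | red | 476 | [318. 215.] | z0.004 [633.5 -32. ] [ 77.4 119.1] -20.9 | z0.01 [632.7 -31.8] [ 77.  118.6] -20.9 | z0.034 [629.8 -31.3] [ 75.8 116.6] -20.9 | z0.096 [622.3 -29.9] [ 72.4 111.5] -20.9
top | red | 609 | [321. 306.] | z0.004 [421.8 -37.6] [53.1 97. ] 6.1 | z0.01 [422.  -37.4] [52.9 96.6] 6.1 | z0.034 [422.6 -36.8] [52. 95.] 6.1 | z0.096 [424.1 -35.1] [49.7 90.8] 6.1
top | blue | 68 | [621. 222.] | z0.004 [ 602.8 -745.3] [13.6 28.3] -38.6 | z0.01 [ 602.2 -742.2] [13.6 28.2] -38.6 | z0.034 [ 599.8 -729.8] [13.3 27.7] -38.6 | z0.096 [ 593.6 -697.8] [12.7 26.5] -38.6
top | blue | 441 | [208. 301.] | z0.004 [437.1 226.1] [ 76.4 118.6] 33.8 | z0.01 [437.1 225.1] [ 76.1 118.1] 33.8 | z0.034 [437.5 221.4] [ 74.8 116.1] 33.8 | z0.096 [438.4 211.7] [ 71.6 111. ] 33.8
top | blue | 563 | [409. 293.] | z0.004 [ 447.9 -238. ] [52.8 97.6] -7.6 | z0.01 [ 448. -237.] [52.6 97.2] -7.6 | z0.034 [ 448.1 
[... 2309 characters left out ...]
38.6 -132.4] [44.5 63.3] -3.7 | z0.034 [ 435.2 -104.7] [43.3 61.6] -3.7 | z0.096 [426.5 -33.1] [40.1 57.1] -3.7
side | green | 93 | [402. 179.] | z0.004 [ 469.6 -348.9] [35.5 39.4] -73.0 | z0.01 [ 468.5 -340.6] [35.3 39.2] -73.0 | z0.034 [ 464.3 -307.1] [34.3 38.1] -73.0 | z0.096 [ 453.4 -220.8] [31.8 35.3] -73.0
side | green | 992 | [299. 287.] | z0.004 [618.1 141.4] [93.8 94.2] 17.1 | z0.01 [616.  146.4] [93.1 93.6] 17.1 | z0.034 [607.7 166.3] [90.6 91. ] 17.1 | z0.096 [586.3 218. ] [83.9 84.3] 17.1
side | green | 583 | [272. 327.] | z0.004 [633.9 270.6] [62.4 64.5] -72.5 | z0.01 [631.7 274.7] [62. 64.] -72.5 | z0.034 [623.  291.2] [60.3 62.3] -72.5 | z0.096 [600.5 333.7] [55.9 57.7] -72.5
```

The job's green coaster is the smaller disc at (0.631, 0.270). The other measures 93 mm across, so I'm ignoring it. All the poses are known now, so I'll turn the tool to yaw 90° first.

Create d.py:
```python
import sys,numpy as np
from rig import observe
x,y,z,psi=map(float,sys.argv[1:]);o=observe();R=o["tool_rot"]
d=R.T@(np.array([x,y,z])-o["position"]);p=np.degrees(np.arctan2(R[1,0],R[0,0]))
print("d",d.round(4),"turn",round((p-psi+180)%360-180,2),"psi",round(p,2),"pos",o["position"].round(4),"w",round(o["grip_width"],4),"F",o["ft_force"].round(1),"t",o["time_s"])
```

```text
(no output)
```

drive_effector(
  deltas=[
    [[0, 0, 0, -8.56, 0.085], [0, 0, 0, -8.56, 0.085], [0, 0, 0, -8.56, 0.085], [0, 0, 0, -8.56, 0.085], [0, 0, 0, -8.56, 0.085], [0, 0, 0, -8.56, 0.085], [0, 0, 0, -8.56, 0.085], [0, 0, 0, -8.56, 0.085]],
  ],
)

```text
time_s: 0.9
position: [0.2013, -0.5117, 0.2529]
tool_rot: [[-0.005, 1.0, -0.0], [1.0, 0.005, 0.001], [0.001, -0.0, -1.0]]
ft_force: [0.1, -0.0, 0.8]
grip_width: 0.085
gripper_force: 0.0
```

```bash
python3 d.py 0.450 -0.224 0.19 90
```

```text
d [0.2863 0.2502 0.0632] turn 0.31 psi 90.31 pos [ 0.2013 -0.5117  0.2529] w 0.085 F [ 0.1 -0.   0.8] t 0.9
```

drive_effector(
  deltas=[
    [[0.029, 0.025, 0.006, 0, 0.085], [0.029, 0.025, 0.006, 0, 0.085], [0.029, 0.025, 0.006, 0, 0.085], [0.029, 0.025, 0.006, 0, 0.085], [0.029, 0.025, 0.006, 0, 0.085], [0.029, 0.025, 0.006, 0, 0.085], [0.029, 0.025, 0.006, 0, 0.085], [0.029, 0.025, 0.006, 0, 0.085], [0.029, 0.025, 0.006, 0, 0.085], [0.025, 0.025, 0.006, 0, 0.085]],
  ],
  lines="1,2",
)

```text
time_s: 1.9
position: [0.4523, -0.2243, 0.1929]
```

drive_effector(
  deltas=[
    [[0, 0, 0, 0, 0.085], [0, 0, 0, 0, 0.085], [0, 0, 0, 0, 0.085]],
  ],
  lines="1,2",
)

```text
time_s: 2.2
position: [0.4512, -0.2266, 0.1933]
```

```bash
python3 d.py 0.450 -0.224 0.087 90
```

Run:
```python
from h import *
g=get_image("wrist");cv2.imwrite("pics/w1.png",g["pixels"][:,:,::-1])
for col,z in(("blue",.034),("green",.096)):
    for m,a,c in blobs(g,col,300): print(col,a,c.round(),rect(g,m,z))
```

```text
d [ 0.0026 -0.0011  0.1063] turn -0.09 psi 89.91 pos [ 0.4512 -0.2266  0.1933] w 0.0851 F [ 0.4  0.4 -0.1] t 2.2
blue 4007 [317. 223.] (array([ 449.4, -233.9]), array([53.2, 95.7]), -7.6)
green 3851 [320. 241.] (array([ 451. , -222.7]), array([42.5, 45. ]), -5.5)
```

View pics/w1.png

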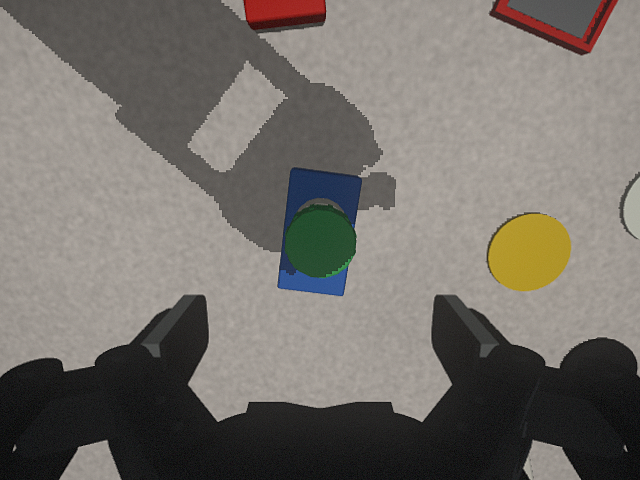

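The wrist picture shows the jar cap at (320,241) on the blue box, centred between the fingers across the closing direction. It agrees with the top view, with the jar at about (0.4505, -0.223). Next I'll descend and grasp.

drive_effector(
  deltas=[
    [[0.003, -0.001, 0.02, 0, 0.085], [0, 0, 0.025, 0, 0.085], [0, 0, 0.025, 0, 0.085], [0, 0, 0.022, 0, 0.085], [0, 0, 0.014, 0, 0.085], [0, 0, 0, 0, 0.085], [0, 0, 0, 0, 0.085]],
  ],
  lines="1,2",
)

```text
time_s: 2.95
position: [0.4504, -0.2237, 0.0878]
```

drive_effector(
  deltas=[
    [[0, 0, 0, 0, 0.04], [0, 0, 0, 0, 0.04], [0, 0, 0, 0, 0.04], [0, 0, 0, 0, 0.04], [0, 0, 0, 0, 0.04], [0, 0, 0, 0, 0.04], [0, 0, 0, 0, 0.04], [0, 0, 0, 0, 0.04]],
  ],
  squeeze=30,
)

```text
time_s: 3.75
position: [0.4507, -0.2232, 0.088]
tool_rot: [[0.001, 1.0, 0.001], [1.0, -0.001, -0.001], [-0.001, 0.001, -1.0]]
ft_force: [-1.4, 0.1, 7.3]
grip_width: 0.0432
gripper_force: 29.8
```

```bash
python3 d.py 0.450 -0.224 0.087 90
```

```text
d [-0.0008 -0.0007  0.001 ] turn -0.03 psi 89.97 pos [ 0.4507 -0.2232  0.088 ] w 0.0432 F [-1.4  0.1  7.3] t 3.75
```

drive_effector(
  deltas=[
    [[0, 0, -0.005, 0, 0.04], [0, 0, -0.01, 0, 0.04], [0, 0, -0.02, 0, 0.04], [0, 0, -0.03, 0, 0.04], [0, 0, -0.03, 0, 0.04], [0, 0, -0.03, 0, 0.04], [0, 0, -0.015, 0, 0.04], [0, 0, -0.005, 0, 0.04], [0, 0, 0, 0, 0.04], [0, 0, 0, 0, 0.04]],
  ],
  squeeze=40,
)

```text
time_s: 4.75
position: [0.4503, -0.2227, 0.2315]
tool_rot: [[0.001, 1.0, -0.001], [1.0, -0.001, 0.001], [0.001, -0.001, -1.0]]
ft_force: [0.6, 0.5, -1.8]
grip_width: 0.0428
gripper_force: 40.8
```

```bash
python3 d.py 0.632 0.270 0.057 90
```

```text
d [0.4927 0.1816 0.1748] turn -0.04 psi 89.96 pos [ 0.4503 -0.2227  0.2315] w 0.0428 F [ 0.6  0.5 -1.8] t 4.75
```

drive_effector(
  deltas=[
    [[0.012, 0.004, 0, 0, 0.04], [0.024, 0.009, 0, 0, 0.04], [0.03, 0.011, 0, 0, 0.04], [0.03, 0.011, 0, 0, 0.04], [0.03, 0.011, 0, 0, 0.04], [0.03, 0.011, 0, 0, 0.04], [0.03, 0.011, 0, 0, 0.04], [0.03, 0.011, 0, 0, 0.04], [0.03, 0.011, 0, 0, 0.04], [0.03, 0.011, 0, 0, 0.04]],
  ],
  lines="1,2",
)

```text
time_s: 5.75
position: [0.5517, 0.0552, 0.2315]
```

drive_effector(
  deltas=[
    [[0.03, 0.011, 0, 0, 0.04], [0.03, 0.011, 0, 0, 0.04], [0.03, 0.011, 0, 0, 0.04], [0.03, 0.011, 0, 0, 0.04], [0.03, 0.011, 0, 0, 0.04], [0.03, 0.011, 0, 0, 0.04], [0.024, 0.011, 0, 0, 0.04], [0.013, 0.006, 0, 0, 0.04], [0, 0, 0, 0, 0.04], [0, 0, 0, 0, 0.04]],
  ],
  lines="1,2",
)

```text
time_s: 6.75
position: [0.6344, 0.2701, 0.2314]
```

```bash
python3 d.py 0.632 0.270 0.057 90
```

```text
d [ 0.     -0.0021  0.1744] turn -0.02 psi 89.98 pos [0.6344 0.2701 0.2314] w 0.0429 F [ 0.4 -0.2 -0.7] t 6.75
```

drive_effector(
  deltas=[
    [[0, -0.002, 0.015, 0, 0.04], [0, 0, 0.03, 0, 0.04], [0, 0, 0.035, 0, 0.04], [0, 0, 0.035, 0, 0.04], [0, 0, 0.03, 0, 0.04], [0, 0, 0.015, 0, 0.04], [0, 0, 0.006, 0, 0.04], [0, 0, 0.003, 0, 0.04], [0, 0, 0.002, 0, 0.04], [0, 0, 0, 0, 0.04]],
  ],
)

```text
time_s: 7.75
position: [0.6332, 0.2698, 0.0622]
tool_rot: [[0.001, 1.0, 0.001], [1.0, -0.001, 0.0], [0.0, 0.001, -1.0]]
ft_force: [-0.2, 0.3, -0.9]
grip_width: 0.043
gripper_force: 40.8
```

```bash
python3 d.py 0.632 0.270 0.058 90
```

```text
d [ 0.0002 -0.0012  0.0042] turn -0.05 psi 89.95 pos [0.6332 0.2698 0.0622] w 0.043 F [-0.2  0.3 -0.9] t 7.75
```

drive_effector(
  deltas=[
    [[0, -0.001, 0.002, 0, 0.04], [0, 0, 0.001, 0, 0.04], [0, 0, 0.001, 0, 0.04], [0, 0, 0, 0, 0.04], [0, 0, 0, 0, 0.04]],
  ],
)

```text
time_s: 8.25
position: [0.632, 0.27, 0.0581]
tool_rot: [[0.001, 1.0, 0.001], [1.0, -0.001, 0.0], [0.0, 0.001, -1.0]]
ft_force: [-1.5, 0.1, 5.7]
grip_width: 0.0425
gripper_force: 41.2
```

```bash
python3 d.py 0.632 0.270 0.058 90
```

```text
d [ 0.     -0.      0.0001] turn -0.04 psi 89.96 pos [0.632  0.27   0.0581] w 0.0425 F [-1.5  0.1  5.7] t 8.25
```

Contact at 5.7 N, so the jar is down. I'll release, rise and go to the yellow jar.

drive_effector(
  deltas=[
    [[0, 0, 0, 0, 0.05], [0, 0, 0, 0, 0.06], [0, 0, 0, 0, 0.085], [0, 0, 0, 0, 0.085], [0, 0, 0, 0, 0.085], [0, 0, -0.01, 0, 0.085], [0, 0, -0.03, 0, 0.085], [0, 0, -0.03, 0, 0.085], [0, 0, -0.04, 0, 0.085], [0, 0, -0.03, 0, 0.085]],
  ],
  lines="1,2",
)

```text
time_s: 9.25
position: [0.6322, 0.2699, 0.2008]
```

```bash
python3 d.py 0.424 -0.041 0.2 90
```

```text
d [-0.3111 -0.2079 -0.    ] turn -0.04 psi 89.96 pos [0.6322 0.2699 0.2008] w 0.0848 F [-0.2 -0.1  0.1] t 9.25
```

drive_effector(
  deltas=[
    [[-0.02, -0.013, 0, 0, 0.085], [-0.033, -0.022, 0, 0, 0.085], [-0.036, -0.024, 0, 0, 0.085], [-0.036, -0.024, 0, 0, 0.085], [-0.036, -0.024, 0, 0, 0.085], [-0.036, -0.024, 0, 0, 0.085], [-0.036, -0.024, 0, 0, 0.085], [-0.036, -0.024, 0, 0, 0.085], [-0.028, -0.019, 0, 0, 0.085], [-0.014, -0.01, 0, 0, 0.085]],
  ],
  lines="1,2",
)

```text
time_s: 10.25
position: [0.4225, -0.0426, 0.1982]
```

drive_effector(
  deltas=[
    [[0, 0, 0, 0, 0.085], [0, 0, 0, 0, 0.085]],
  ],
  lines="1,2",
)

```text
time_s: 10.45
position: [0.4241, -0.0409, 0.1979]
```

```bash
python3 d.py 0.424 -0.041 0.088 90
```

Run:
```python
from h import *
g=get_image("wrist")
for col,z in(("red",.034),("yellow",.096)):
    for m,a,c in blobs(g,col,300): print(col,a,c.round(),rect(g,m,z))
g=get_image("top")
for m,a,c in blobs(g,"green"): print(c.round(),rect(g,m,.066),rect(g,m,.004))
```

```text
d [-1.000e-04 -2.000e-04  1.099e-01] turn -0.09 psi 89.91 pos [ 0.4241 -0.0409  0.1979] w 0.0846 F [0.  0.4 0.6] t 10.45
red 3926 [579. 203.] (array([617.1, -27.7]), array([ 73.3, 110.3]), -20.7)
red 3968 [315. 185.] (array([421.6, -20.4]), array([53.3, 61.9]), 6.0)
yellow 3917 [321. 245.] (array([424.5, -40.6]), array([42.5, 45.6]), 1.4)
yellow 304 [538. 448.] (array([ 581.9, -192.9]), array([16.7, 16.7]), 83.0)
[188. 218.] (array([623.3, 257.6]), array([60.5, 62.4]), -1.1) (array([630.7, 269.1]), array([63.2, 65.2]), -1.1)
[244. 225.] (array([606.4, 135.3]), array([89. , 89.6]), 89.2) (array([613. , 141.4]), array([93. , 93.6]), 89.2)
```

The jar sits where expected, so I'll descend, grasp and lift.

drive_effector(
  deltas=[
    [[0, 0, 0.02, 0, 0.085], [0, 0, 0.025, 0, 0.085], [0, 0, 0.025, 0, 0.085], [0, 0, 0.025, 0, 0.085], [0, 0, 0.015, 0, 0.085], [0, 0, 0, 0, 0.085], [0, 0, 0, 0, 0.085]],
  ],
  lines="1,2",
)

```text
time_s: 11.25
position: [0.4242, -0.0406, 0.0876]
```

drive_effector(
  deltas=[
    [[0, 0, 0, 0, 0.04], [0, 0, 0, 0, 0.04], [0, 0, 0, 0, 0.04], [0, 0, 0, 0, 0.04], [0, 0, 0, 0, 0.04], [0, 0, 0, 0, 0.04], [0, 0, 0, 0, 0.04], [0, 0, 0, 0, 0.04]],
  ],
  squeeze=40,
)

```text
time_s: 12.05
position: [0.424, -0.0411, 0.088]
tool_rot: [[0.001, 1.0, 0.001], [1.0, -0.001, -0.0], [-0.0, 0.001, -1.0]]
ft_force: [-0.2, 0.2, 5.8]
grip_width: 0.0428
gripper_force: 39.6
```

```bash
python3 d.py 0.424 -0.041 0.088 90
```

```text
d [ 0.0001 -0.      0.    ] turn -0.05 psi 89.95 pos [ 0.424  -0.0411  0.088 ] w 0.0428 F [-0.2  0.2  5.8] t 12.05
```

drive_effector(
  deltas=[
    [[0, 0, -0.005, 0, 0.04], [0, 0, -0.01, 0, 0.04], [0, 0, -0.02, 0, 0.04], [0, 0, -0.03, 0, 0.04], [0, 0, -0.03, 0, 0.04], [0, 0, -0.02, 0, 0.04], [0, 0, -0.01, 0, 0.04], [0, 0, -0.005, 0, 0.04], [0, 0, 0, 0, 0.04], [0, 0, 0, 0, 0.04]],
  ],
)

```text
time_s: 13.05
position: [0.4234, -0.0409, 0.2164]
tool_rot: [[0.001, 1.0, -0.002], [1.0, -0.001, 0.001], [0.001, -0.002, -1.0]]
ft_force: [-0.9, -0.3, -0.7]
grip_width: 0.0428
gripper_force: 40.8
```

```bash
python3 d.py 0.632 -0.258 0.058 90
```

```text
d [-0.2171  0.2091  0.1579] turn -0.05 psi 89.95 pos [ 0.4234 -0.0409  0.2164] w 0.0428 F [-0.9 -0.3 -0.7] t 13.05
```

drive_effector(
  deltas=[
    [[-0.01, 0.01, 0, 0, 0.04], [-0.024, 0.023, 0, 0, 0.04], [-0.03, 0.029, 0, 0, 0.04], [-0.03, 0.029, 0, 0, 0.04], [-0.03, 0.029, 0, 0, 0.04], [-0.03, 0.029, 0, 0, 0.04], [-0.03, 0.028, 0, 0, 0.04], [-0.022, 0.021, 0, 0, 0.04], [-0.011, 0.011, 0, 0, 0.04], [0, 0, 0, 0, 0.04]],
  ],
  lines="1,2",
)

```text
time_s: 14.05
position: [0.6334, -0.2604, 0.2149]
```

drive_effector(
  deltas=[
    [[0, 0, 0.02, 0, 0.04], [0, 0, 0.03, 0, 0.04], [0, 0, 0.035, 0, 0.04], [0, 0, 0.03, 0, 0.04], [0, 0, 0.02, 0, 0.04], [0, 0, 0.012, 0, 0.04], [0, 0, 0.005, 0, 0.04], [0, 0, 0, 0, 0.04], [0, 0, 0, 0, 0.04], [0, 0, 0, 0, 0.04]],
  ],
)

```text
time_s: 15.05
position: [0.6329, -0.2584, 0.0665]
tool_rot: [[0.001, 1.0, 0.002], [1.0, -0.001, -0.001], [-0.001, 0.002, -1.0]]
ft_force: [0.2, 0.7, -0.6]
grip_width: 0.043
gripper_force: 40.9
```

```bash
python3 d.py 0.632 -0.258 0.058 90
```

```text
d [ 0.0004 -0.001   0.0085] turn -0.04 psi 89.96 pos [ 0.6329 -0.2584  0.0665] w 0.043 F [ 0.2  0.7 -0.6] t 15.05
```

drive_effector(
  deltas=[
    [[0, -0.001, 0.004, 0, 0.04], [0, 0, 0.002, 0, 0.04], [0, 0, 0.001, 0, 0.04], [0, 0, 0.001, 0, 0.04], [0, 0, 0.0005, 0, 0.04], [0, 0, 0, 0, 0.04], [0, 0, 0, 0, 0.04]],
  ],
)

```text
time_s: 15.75
position: [0.6315, -0.2582, 0.0581]
tool_rot: [[0.001, 1.0, 0.0], [1.0, -0.001, -0.001], [-0.001, 0.0, -1.0]]
ft_force: [-2.8, 1.0, 7.9]
grip_width: 0.0428
gripper_force: 41.7
```

```bash
python3 d.py 0.632 -0.258 0.058 90
```

```text
d [0.0002 0.0005 0.0001] turn -0.04 psi 89.96 pos [ 0.6315 -0.2582  0.0581] w 0.0428 F [-2.8  1.   7.9] t 15.75
```

drive_effector(
  deltas=[
    [[0, 0, 0, 0, 0.05], [0, 0, 0, 0, 0.06], [0, 0, 0, 0, 0.085], [0, 0, 0, 0, 0.085], [0, 0, 0, 0, 0.085], [0, 0, -0.01, 0, 0.085], [0, 0, -0.03, 0, 0.085], [0, 0, -0.03, 0, 0.085], [0, 0, -0.03, 0, 0.085], [0, 0, -0.02, 0, 0.085]],
  ],
  lines="1,2",
)

```text
time_s: 16.75
position: [0.6319, -0.2584, 0.1803]
```

drive_effector(
  deltas=[
    [[0, 0, 0, 7.5, 0.085], [0, 0, 0, 0, 0.085]],
  ],
  lines="1,2",
)

```text
time_s: 16.95
position: [0.6317, -0.2582, 0.1782]
```

```bash
python3 d.py 0.449 -0.2335 0.18 82.4
```

```text
d [ 0.0002 -0.1843 -0.0021] turn -0.02 psi 82.38 pos [ 0.6317 -0.2582  0.1782] w 0.0847 F [-0.2  0.2  0.4] t 16.95
```

drive_effector(
  deltas=[
    [[0, -0.02, 0, 0, 0.085], [0, -0.035, 0, 0, 0.085], [0, -0.04, 0, 0, 0.085], [0, -0.04, 0, 0, 0.085], [0, -0.03, 0, 0, 0.085], [0, -0.019, 0, 0, 0.085], [0, 0, 0, 0, 0.085], [0, 0, 0, 0, 0.085]],
  ],
  lines="1,2",
)

```text
time_s: 17.75
position: [0.4495, -0.2342, 0.1771]
```

Run:
```python
from h import *
g=get_image("wrist");cv2.imwrite("pics/w2.png",g["pixels"][:,:,::-1])
for m,a,c in blobs(g,"blue",300): print(a,c.round(),rect(g,m,.034))
g=get_image("top");cv2.imwrite("pics/t2.png",g["pixels"][:,:,::-1])
for col in("yellow","green","blue","red"):
  for m,a,c in blobs(g,col,200): print(col,a,c.round(),rect(g,m,.034),rect(g,m,.004))
```

```bash
python3 d.py 0.449 -0.2335 0.038 82.4
```

```text
9479 [320. 226.] (array([ 449.5, -234.2]), array([53.2, 95. ]), -7.6)
yellow 623 [416. 214.] (array([ 626.3, -252.8]), array([62.5, 64.4]), -1.9) (array([ 629.8, -258.2]), array([63.8, 65.8]), -1.9)
green 571 [188. 218.] (array([627.1, 263.5]), array([61.9, 63.9]), -1.1) (array([630.7, 269.1]), array([63.2, 65.2]), -1.1)
green 1309 [244. 225.] (array([609.8, 138.5]), array([91.1, 91.7]), 89.2) (array([613. , 141.4]), array([93. , 93.6]), 89.2)
blue 441 [208. 301.] (array([437.6, 221.3]), array([ 74.8, 115.8]), 33.8) (array([437.1, 226. ]), array([ 76.4, 118.3]), 33.8)
blue 247 [395. 289.] (array([ 452.7, -204.8]), array([34.9, 49.6]), 81.9) (array([ 452.5, -209.1]), array([35.6, 50.7]), 81.9)
red 475 [318. 215.] (array([629.9, -31.3]), array([ 75.8, 116.8]), -21.1) (array([633.6, -32. ]), array([ 77.4, 119.3]), -21.1)
red 975 [323. 306.] (array([422.6, -36.7]), array([51.9, 95. ]), 5.9) (array([421.9, -37.5]), array([53., 97.]), 5.9)
d [ 0.0006 -0.0011  0.1388] turn 0.13 psi 82.53 pos [ 0.45   -0.2342  0.1768] w 0.0851 F [ 0.7 -0.8 -0.5] t 17.85
```

View pics/w2.png

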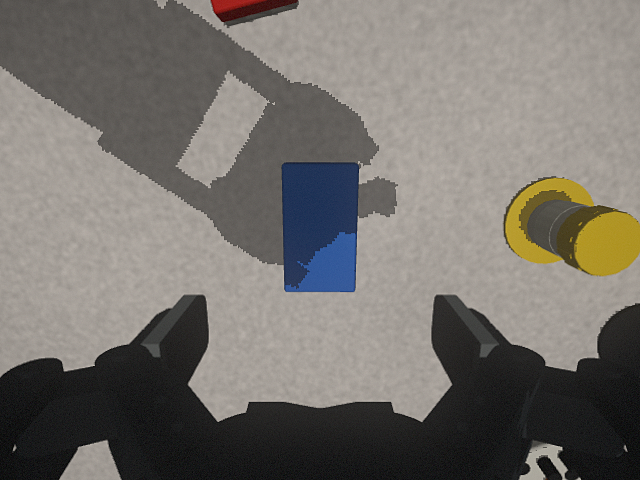

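View pics/t2.png

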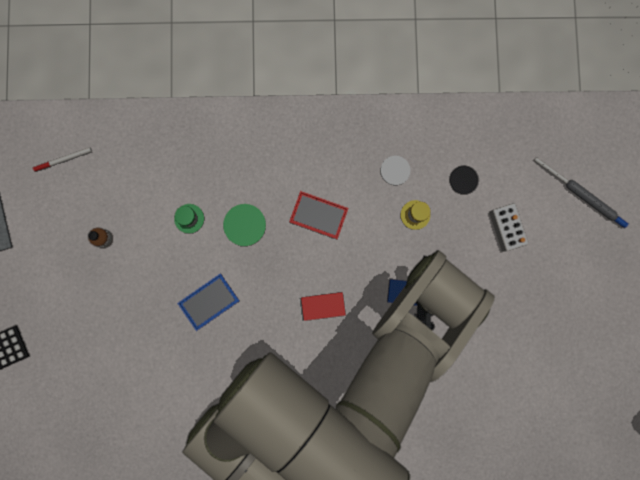

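Both jars stand upright on their coasters, at (416,214) and (188,218) in the top view. The blue box is aligned between the fingers in the wrist view. I'll descend and grip it.

drive_effector(
  deltas=[
    [[0, 0, 0.02, 0, 0.085], [0, 0, 0.03, 0, 0.085], [0, 0, 0.03, 0, 0.085], [0, 0, 0.03, 0, 0.085], [0, 0, 0.02, 0, 0.085], [0, 0, 0.009, 0, 0.085], [0, 0, 0, 0, 0.085], [0, 0, 0, 0, 0.085]],
  ],
  lines="1,2",
)

```text
time_s: 18.65
position: [0.4498, -0.2343, 0.0384]
```

drive_effector(
  deltas=[
    [[0, 0, 0, 0, 0.05], [0, 0, 0, 0, 0.05], [0, 0, 0, 0, 0.05], [0, 0, 0, 0, 0.05], [0, 0, 0, 0, 0.05], [0, 0, 0, 0, 0.05], [0, 0, 0, 0, 0.05]],
  ],
  squeeze=50,
)

```text
time_s: 19.35
position: [0.4495, -0.2342, 0.0388]
tool_rot: [[0.131, 0.991, 0.001], [0.991, -0.131, -0.001], [-0.001, 0.002, -1.0]]
ft_force: [-0.4, 0.8, 6.5]
grip_width: 0.0527
gripper_force: 52.8
```

```bash
python3 d.py 0.4495 -0.234 0.038 82.4
```

```text
d [ 0.0002 -0.      0.0008] turn 0.06 psi 82.46 pos [ 0.4495 -0.2342  0.0388] w 0.0527 F [-0.4  0.8  6.5] t 19.35
```

drive_effector(
  deltas=[
    [[0, 0, -0.005, 0, 0.05], [0, 0, -0.01, 0, 0.05], [0, 0, -0.02, 0, 0.05], [0, 0, -0.03, 0, 0.05], [0, 0, -0.03, 0, 0.05], [0, 0, -0.02, 0, 0.05], [0, 0, -0.008, 0, 0.05], [0, 0, 0, 0, 0.05], [0, 0, 0, 0, 0.05]],
  ],
)

```text
time_s: 20.25
position: [0.4488, -0.2337, 0.1601]
tool_rot: [[0.131, 0.991, -0.001], [0.991, -0.131, 0.001], [0.001, -0.001, -1.0]]
ft_force: [-0.7, 0.6, -1.8]
grip_width: 0.0527
gripper_force: 52.8
```

```bash
python3 d.py 0.4375 0.2255 0.16 82.4
```

```text
d [ 0.4537 -0.0715  0.0005] turn 0.05 psi 82.45 pos [ 0.4488 -0.2337  0.1601] w 0.0527 F [-0.7  0.6 -1.8] t 20.25
```

drive_effector(
  deltas=[
    [[0.016, -0.003, 0, 0, 0.05], [0.028, -0.004, 0, 0, 0.05], [0.034, -0.005, 0, 0, 0.05], [0.034, -0.005, 0, 0, 0.05], [0.034, -0.005, 0, 0, 0.05], [0.034, -0.005, 0, 0, 0.05], [0.034, -0.006, 0, 0, 0.05], [0.034, -0.005, 0, 0, 0.05], [0.034, -0.006, 0, 0, 0.05], [0.034, -0.005, 0, 0, 0.05]],
  ],
  lines="1,2",
)

```text
time_s: 21.25
position: [0.4407, 0.0878, 0.16]
```

drive_effector(
  deltas=[
    [[0.034, -0.005, 0, 0, 0.05], [0.034, -0.006, 0, 0, 0.05], [0.034, -0.006, 0, 0, 0.05], [0.025, -0.004, 0, 0, 0.05], [0.012, -0.002, 0, 0, 0.05], [0, 0, 0, 0, 0.05]],
  ],
  lines="1,2",
)

```text
time_s: 21.85
position: [0.4366, 0.2276, 0.1601]
```

drive_effector(
  deltas=[
    [[0, 0, 0, -4, 0.05], [0, 0, 0, -7, 0.05], [0, 0, 0, -7, 0.05], [0, 0, 0, -7, 0.05], [0, 0, 0, -7, 0.05], [0, 0, 0, -6, 0.05], [0, 0, 0, -3.4, 0.05], [0, 0, 0, 0, 0.05], [0, 0, 0, 0, 0.05]],
  ],
  lines="1,2",
)

```text
time_s: 22.75
position: [0.4374, 0.2258, 0.1606]
```

Run:
```python
from h import *
g=get_image("wrist");cv2.imwrite("pics/w3.png",g["pixels"][:,:,::-1])
for m,a,c in blobs(g,"blue",300): print(a,c.round(),rect(g,m,.01))
```

```bash
python3 d.py 0.4375 0.2255 0.0425 123.8
```

```text
1739 [321. 158.] (array([411.7, 264.7]), array([25.1, 77.7]), -56.2)
31957 [320. 291.] (array([470.9, 173.8]), array([114.3, 187.6]), 33.7)
d [-0.0004 -0.0002  0.1182] turn -0.08 psi 123.72 pos [0.4375 0.2259 0.1607] w 0.0525 F [ 0.1 -0.4 -0. ] t 22.8
```

View pics/w3.png

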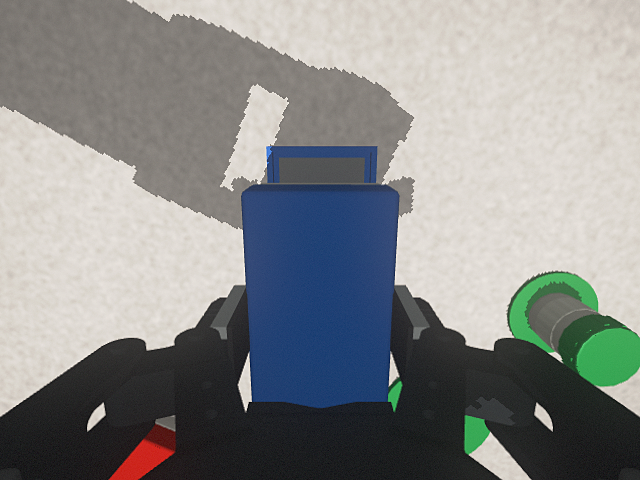

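The wrist view shows the held box over the blue tray, whose far end is at (321,158). Tray centre from that edge is (0.4378, 0.2257) at 33.8°, matching the earlier measurement. I'll lower it.

drive_effector(
  deltas=[
    [[0, 0, 0.015, 0, 0.05], [0, 0, 0.025, 0, 0.05], [0, 0, 0.025, 0, 0.05], [0, 0, 0.02, 0, 0.05], [0, 0, 0.015, 0, 0.05], [0, 0, 0.008, 0, 0.05], [0, 0, 0.004, 0, 0.05], [0, 0, 0, 0, 0.05], [0, 0, 0, 0, 0.05]],
  ],
)

```text
time_s: 23.7
position: [0.4379, 0.2266, 0.0494]
tool_rot: [[-0.557, 0.831, 0.001], [0.831, 0.557, 0.0], [-0.0, 0.001, -1.0]]
ft_force: [0.4, 1.1, -1.6]
grip_width: 0.0523
gripper_force: 52.8
```

```bash
python3 d.py 0.4378 0.2257 0.0428 123.8
```

```text
d [-0.0007 -0.0005  0.0066] turn 0.04 psi 123.84 pos [0.4379 0.2266 0.0494] w 0.0523 F [ 0.4  1.1 -1.6] t 23.7
```

drive_effector(
  deltas=[
    [[-0.0007, 0, 0.003, 0, 0.05], [0, 0, 0.002, 0, 0.05], [0, 0, 0.001, 0, 0.05], [0, 0, 0.0005, 0, 0.05], [0, 0, 0, 0, 0.05], [0, 0, 0, 0, 0.05]],
  ],
)

```text
time_s: 24.3
position: [0.4379, 0.2259, 0.0429]
tool_rot: [[-0.557, 0.83, 0.0], [0.83, 0.557, 0.0], [-0.0, 0.0, -1.0]]
ft_force: [-1.5, -0.1, 6.8]
grip_width: 0.0529
gripper_force: 53.5
```

```bash
python3 d.py 0.4378 0.2257 0.0428 123.8
```

```text
d [-0.0001 -0.0002  0.0001] turn 0.05 psi 123.85 pos [0.4379 0.2259 0.0429] w 0.0529 F [-1.5 -0.1  6.8] t 24.3
```

drive_effector(
  deltas=[
    [[0, 0, 0, 0, 0.06], [0, 0, 0, 0, 0.07], [0, 0, 0, 0, 0.085], [0, 0, 0, 0, 0.085], [0, 0, 0, 0, 0.085], [0, 0, -0.01, 0, 0.085], [0, 0, -0.03, 0, 0.085], [0, 0, -0.04, 0, 0.085], [0, 0, -0.04, 0, 0.085], [0, 0, -0.02, 0, 0.085]],
  ],
  lines="1,2",
)

```text
time_s: 25.3
position: [0.4385, 0.2262, 0.1863]
```

drive_effector(
  deltas=[
    [[0, 0, 0, 7, 0.085], [0, 0, 0, 7, 0.085], [0, 0, 0, 7, 0.085], [0, 0, 0, 6.8, 0.085], [0, 0, 0, 0, 0.085]],
  ],
  lines="1,2",
)

```text
time_s: 25.8
position: [0.4378, 0.2259, 0.183]
```

```bash
python3 d.py 0.4225 -0.037 0.18 96
```

Run:
```python
from h import *
g=get_image("wrist");cv2.imwrite("pics/w4.png",g["pixels"][:,:,::-1])
for m,a,c in blobs(g,"blue",300): print(a,c.round(),rect(g,m,.01),rect(g,m,.038))
```

```text
d [-0.2599 -0.0427  0.0029] turn 0.0 psi 96.0 pos [0.4378 0.2259 0.183 ] w 0.0851 F [ 0.4  0.4 -0.3] t 25.8
12782 [318. 220.] (array([437.9, 225.4]), array([ 77.6, 119.3]), 33.9) (array([437.2, 231.5]), array([ 70.2, 107.9]), 33.9)
```

View pics/w4.png

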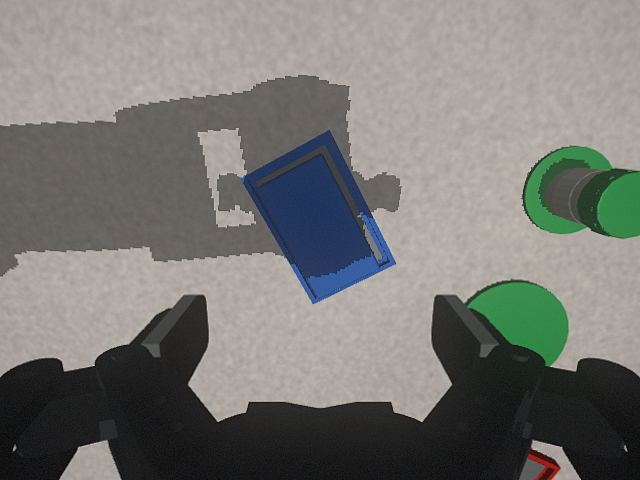

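The blue box lies inside its tray, (245–395, 130–303), with the rim visible all round. Now the red box.

drive_effector(
  deltas=[
    [[-0.02, -0.004, 0, 0, 0.085], [-0.04, -0.006, 0, 0, 0.085], [-0.042, -0.007, 0, 0, 0.085], [-0.042, -0.007, 0, 0, 0.085], [-0.042, -0.007, 0, 0, 0.085], [-0.036, -0.006, 0, 0, 0.085], [-0.024, -0.004, 0, 0, 0.085], [-0.014, -0.002, 0.003, 0, 0.085], [0, 0, 0, 0, 0.085], [0, 0, 0, 0, 0.085]],
  ],
  lines="1,2",
)

```text
time_s: 26.85
position: [0.4225, -0.0369, 0.1795]
```

Run:
```python
from h import *
g=get_image("wrist")
for m,a,c in blobs(g,"red",300): print(a,c.round(),rect(g,m,.034),rect(g,m,.01))
```

```bash
python3 d.py 0.4225 -0.037 0.0385 96
```

```text
3624 [581. 248.] (array([615. , -27.1]), array([ 73.1, 109.8]), -20.7) (array([633., -32.]), array([ 79.7, 119.7]), -20.7)
9375 [321. 226.] (array([423.3, -36.8]), array([53.3, 94.9]), 6.1) (array([424. , -42.6]), array([ 58.1, 103.5]), 6.1)
d [-4.00e-04 -1.00e-04  1.41e-01] turn 0.15 psi 96.15 pos [ 0.4225 -0.0366  0.1795] w 0.0852 F [-0.4 -0.3 -0.2] t 26.9
```

drive_effector(
  deltas=[
    [[0, 0.0005, 0.02, 0, 0.085], [0, 0, 0.03, 0, 0.085], [0, 0, 0.03, 0, 0.085], [0, 0, 0.03, 0, 0.085], [0, 0, 0.02, 0, 0.085], [0, 0, 0.011, 0, 0.085], [0, 0, 0, 0, 0.085], [0, 0, 0, 0, 0.085]],
  ],
  lines="1,2",
)

```text
time_s: 27.7
position: [0.4233, -0.0365, 0.0387]
```

drive_effector(
  deltas=[
    [[0, 0, 0, 0, 0.05], [0, 0, 0, 0, 0.05], [0, 0, 0, 0, 0.05], [0, 0, 0, 0, 0.05], [0, 0, 0, 0, 0.05], [0, 0, 0, 0, 0.05], [0, 0, 0, 0, 0.05]],
  ],
  squeeze=50,
)

```text
time_s: 28.4
position: [0.4234, -0.0371, 0.0392]
tool_rot: [[-0.106, 0.994, 0.002], [0.994, 0.106, -0.0], [-0.001, 0.001, -1.0]]
ft_force: [-1.2, 1.0, 7.9]
grip_width: 0.053
gripper_force: 51.9
```

```bash
python3 d.py 0.4225 -0.037 0.0385 96
```

```text
d [ 0.0002 -0.0008  0.0007] turn 0.06 psi 96.06 pos [ 0.4234 -0.0371  0.0392] w 0.053 F [-1.2  1.   7.9] t 28.4
```

drive_effector(
  deltas=[
    [[0, 0, -0.005, 0, 0.05], [0, 0, -0.01, 0, 0.05], [0, 0, -0.02, 0, 0.05], [0, 0, -0.03, 0, 0.05], [0, 0, -0.03, 0, 0.05], [0, 0, -0.02, 0, 0.05], [0, 0, -0.008, 0, 0.05], [0, 0, 0, 0, 0.05]],
  ],
  lines="1,2",
)

```text
time_s: 29.2
position: [0.4232, -0.0371, 0.1619]
```

drive_effector(
  deltas=[
    [[0, 0, 0, 4, 0.05], [0, 0, 0, 7, 0.05], [0, 0, 0, 7, 0.05], [0, 0, 0, 6, 0.05], [0, 0, 0, 3, 0.05], [0, 0, 0, 0, 0.05]],
  ],
)

```text
time_s: 29.8
position: [0.4225, -0.0369, 0.1601]
tool_rot: [[0.358, 0.934, -0.002], [0.934, -0.358, 0.001], [-0.0, -0.003, -1.0]]
ft_force: [-0.1, -0.4, -0.8]
grip_width: 0.0525
gripper_force: 53.5
```

```bash
python3 d.py 0.633 -0.032 0.16 69.2
```

```text
d [ 0.0799  0.1948 -0.0004] turn -0.17 psi 69.03 pos [ 0.4225 -0.0369  0.1601] w 0.0525 F [-0.1 -0.4 -0.8] t 29.8
```

drive_effector(
  deltas=[
    [[0.006, 0.015, 0, 0, 0.05], [0.011, 0.027, 0, 0, 0.05], [0.013, 0.032, 0, 0, 0.05], [0.013, 0.032, 0, 0, 0.05], [0.013, 0.032, 0, 0, 0.05], [0.012, 0.028, 0, 0, 0.05], [0.008, 0.019, 0, 0, 0.05], [0.004, 0.01, 0, 0, 0.05], [0, 0, 0, 0, 0.05], [0, 0, 0, 0, 0.05]],
  ],
  lines="1,2",
)

```text
time_s: 30.8
position: [0.6331, -0.032, 0.1602]
```

drive_effector(
  deltas=[
    [[0, 0, 0.015, 0, 0.05], [0, 0, 0.025, 0, 0.05], [0, 0, 0.025, 0, 0.05], [0, 0, 0.02, 0, 0.05], [0, 0, 0.01, 0, 0.05], [0, 0, 0.005, 0, 0.05], [0, 0, 0, 0, 0.05], [0, 0, 0, 0, 0.05]],
  ],
)

```text
time_s: 31.6
position: [0.6341, -0.0322, 0.0623]
tool_rot: [[0.357, 0.934, 0.002], [0.934, -0.357, -0.0], [0.0, 0.002, -1.0]]
ft_force: [1.1, -0.6, -0.9]
grip_width: 0.0526
gripper_force: 53.5
```

```bash
python3 d.py 0.633 -0.032 0.0432 69.2
```

```text
d [-0.0002 -0.0011  0.0191] turn -0.14 psi 69.06 pos [ 0.6341 -0.0322  0.0623] w 0.0526 F [ 1.1 -0.6 -0.9] t 31.6
```

drive_effector(
  deltas=[
    [[0, -0.0005, 0.006, 0, 0.05], [0, 0, 0.006, 0, 0.05], [0, 0, 0.003, 0, 0.05], [0, 0, 0.002, 0, 0.05], [0, 0, 0.001, 0, 0.05], [0, 0, 0.001, 0, 0.05], [0, 0, 0, 0, 0.05], [0, 0, 0, 0, 0.05]],
  ],
)

```text
time_s: 32.4
position: [0.6333, -0.0319, 0.0433]
tool_rot: [[0.357, 0.934, 0.0], [0.934, -0.357, -0.0], [-0.0, 0.0, -1.0]]
ft_force: [-3.7, 0.5, 5.8]
grip_width: 0.0528
gripper_force: 54.3
```

```bash
python3 d.py 0.633 -0.032 0.0432 69.2
```

```text
d [-0.0002 -0.0002  0.0001] turn -0.14 psi 69.06 pos [ 0.6333 -0.0319  0.0433] w 0.0528 F [-3.7  0.5  5.8] t 32.4
```

drive_effector(
  deltas=[
    [[0, 0, 0, 0, 0.06], [0, 0, 0, 0, 0.07], [0, 0, 0, 0, 0.085], [0, 0, 0, 0, 0.085], [0, 0, 0, 0, 0.085], [0, 0, -0.01, 0, 0.085], [0, 0, -0.03, 0, 0.085], [0, 0, -0.04, 0, 0.085], [0, 0, -0.04, 0, 0.085], [0, 0, -0.04, 0, 0.085]],
  ],
  lines="1,2",
)

```text
time_s: 33.4
position: [0.633, -0.0318, 0.2048]
```

drive_effector(
  deltas=[
    [[0, -0.02, -0.02, 0, 0.085], [0, -0.04, -0.02, 0, 0.085], [0, -0.04, 0, 0, 0.085], [0, -0.04, 0, 0, 0.085], [0, -0.04, 0, 0, 0.085], [0, -0.03, 0, 0, 0.085], [0, 0, 0, 0, 0.085], [0, 0, 0, 0, 0.085]],
  ],
  lines="1,2",
)

```text
time_s: 34.2
position: [0.4374, 0.0432, 0.2433]
```

Run:
```python
from h import *
t=get_image("top")["pixels"];s=get_image("side")["pixels"]
a=cv2.resize(t[150:350,80:540],(800,348),interpolation=cv2.INTER_CUBIC);b=cv2.resize(s[120:370,220:460],(576,600),interpolation=cv2.INTER_CUBIC)
cv2.imwrite("pics/fa.png",a[:,:,::-1]);cv2.imwrite("pics/fb.png",b[:,:,::-1])
```

```text
(no output)
```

View pics/fa.png

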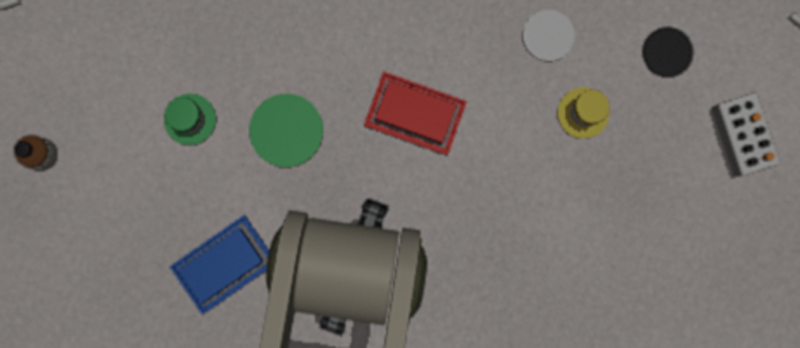

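View pics/fb.png

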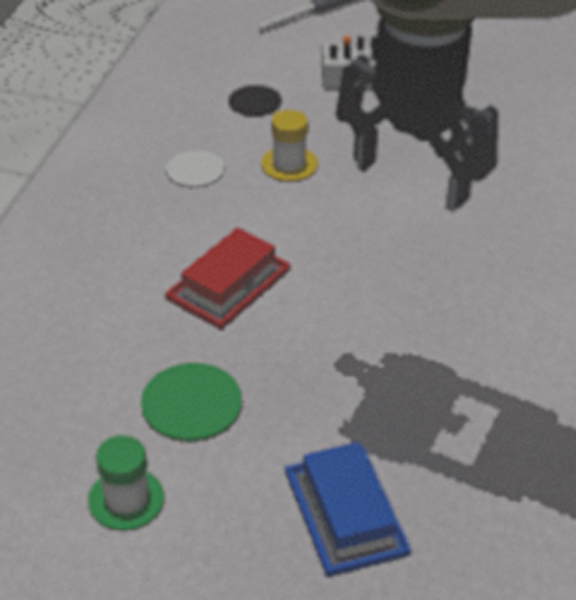

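Both final pictures show the boxes flat in their own trays, red at (415,112) and blue at (222,265) in the top crop. The jars stand on their own coasters, green at (188,118) and yellow at (588,110). The bottle and rack haven't moved.

```bash
python3 -c "
from rig import *
print(close_job())"
```

```text
the job is handed in; nothing more can be done
None
```

The job is handed in at about 34 s: both jars stand upright on their matching coasters, both slide boxes lie flat in their matching trays, and the amber bottle and tube rack were left alone.

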